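Press the axle caps home on two machine-stand wheels

TASK

Two of the three stub axles on the bench carry a wheel, each with a steel push-on cap only just started on the shaft. Press both of those caps straight down until they sit tight against their wheel hubs. Leave alone the cap on the bare axle: its wheel has yet to be fitted.

Things in the scene. Friction and masses are not known exactly. Their poses are not given: they have to be found in the camera images.
- top_a (a point): Top centre of one wheel's cap, z up. Steel push-on cap, 26 mm high: slit round brim 44 mm wide, 4 mm thick, under a flat-topped dome 32 mm wide. Started on the tip of a plain upright 16 mm shaft through a flat-lying wheel (125 mm black tyre, 50 mm white hub, hub face 50 mm above the bench). Wheel, shaft and base plate (130 x 80 mm) are fixed; which axle stands where varies.
- top_b (a point): Top centre of the other wheel's cap, z up; identical. Both slide only along the shaft: the teeth grip, so about 10 N of steady push moves a cap down and it stays where left, until its brim meets the hub and stops dead. Start: dome top 89 to 94 mm above the bench (brim 13 to 18 mm over the hub); fully home: dome top at 76 mm.
- top_bare (a point): Top centre of the cap to leave alone, z up. Same kind of cap, shaft and base plate, but no wheel on the shaft; dome top 89 to 94 mm above the bench. It too slides down if pushed.
There are look-alikes about, which are no part of the job. Leave any yellow look-alike of the part that bears top_a alone.

How it is judged:
By the outcome, as a careful person would: the job done as asked, in the order asked, and still so for the second after the job is handed in, with the robot touching nothing.
It also fails if it takes over 32 s, if anything falls off the work surface, if the arm or the gripper's body presses on something with over 40 N, if the wrist force passes 120 N, or if a joint passes its speed limit or range.

ROBOT

A 6-joint arm with a two-finger parallel gripper is mounted at the origin on the work surface. World frame = base frame: x ahead of the robot, y to its left, z up, the work surface at z = 0. Lengths are in m, angles in rad, forces in N, time in s.
With the tool pointing down it reaches from about 0.25 to 0.725 m from the base axis. Payload 9.7 kg.
Tool frame: the origin (TCP) lies at the very end of the fingers, on their centre line; the grasp point (between the pads) lies 19 mm behind it; z points along the fingers, y is the direction in which the jaws open and shut (so a half turn about z gives the same grasp; the last joint's range is limited). The gripper opens to 85 mm and grips with 20 to 120 N. Pads are 22 mm wide; open, the fingers measure 114 mm over their backs; the gripper's body (76 mm by 85 mm) begins 54 mm behind the grasp point. The pads swing forward as they close: fully open they stand 13 mm farther back than shut.
Start: joints at [1.113, 0.087, 0.176, 1.66, 0, 1.571], TCP at [0.243, 0.493, 0.231] pointing down, gripper open.
Joint ranges: [-3.13, 3.13], [-0.85, 1.81], [-1.15, 1.24], [-2.2, 2.28], [-1.44, 1.52], [-3.14, 3.14]. Speed limits (rad/s): [2.22, 2.22, 2.57, 3.14, 3.14, 3.14].

INTERFACE

Orientations are given as a unit quaternion [w, x, y, z].
In Python, from station import ctrl gives the robot as it stands. The module is installed in compiled form; this text tells all that it offers.
- The arm moves only by the shell command python3 -m handwheel 'ROWS'. ROWS is JSON, a list of rows, each an object with "translation": the shift along the tool's x, y, z in m, a list of three; "turn": the turn, a rotation vector about the tool's x, y, z in rad, a list of three; "jaw": the opening, from 0 (shut) to 1 (fully open). A call has exactly 10 rows; each row is the pose to reach, as a shift and turn from the pose measured when the call began, along the tool's axes at that moment; what a row does not reach only later rows make up. A row lasts 1/12 s, in which the tool goes at most 41.7 mm and 7.16 degrees, less where a joint would pass 70% of its speed; a pose out of reach is approached as far as the arm can. A call with a gripper value outside its range is refused whole. The fingers move at their own pace and stop on an object; the grip force is fixed at half the most. Time passes only in rows, so rows that repeat a pose let the fingers close, or fill a call up. It gives the time, the measured TCP pose, the force and the opening at its end, in the units of the state.
- ctrl.state(): the state, without advancing time (a new reading comes with each control period).
- ctrl.capture(name): name is "side" or "top"; returns the picture (480x640x3 uint8, red, green, blue); there is no depth.
- ctrl.camera_model(name): a dict with "fx", "fy", "cx", "cy" (pixels), "k1" (the pictures are not rectified: a ray, as slopes to the right and down, at radius r is drawn at 1 + k1 r^2 times it, then the intrinsics apply), "R" (3x3) and "t" (3): a world point X has camera coordinates R X + t. Camera axes: x right, y down, z forward; pixel columns grow to the right and rows downward; lengths in m; the calibration is good to about 2 mm. A picture is of the moment at which its call begins. camera_model takes no time and is no camera call.
- ctrl.hand_in(): hands the job in, once; it reports no verdict.
The state is a dict: "time": time; "qpos": joint angles; "joint_vel": joint speeds; "joint_torque": joint torques, N m; "ee_pos": TCP position; "tool_rot": TCP orientation; "ft_force": force on the tool from outside, world axes, zero at the start; "ft_torque": the same for the moment, N m; "finger_gap": finger opening in m.
Only numpy, scipy, OpenCV 4.12 (cv2) and the standard library are available. Lean on these libraries where they do the work, as an engineer would, in place of code of your own. Each camera call takes 0.05 s, during which the arm holds its last target.

## Working session

There is one attempt and no reset: what is moved stays moved. The work goes in short steps, Python scripts to look and compute and a shell command to move; the robot and the scene stay as the last step left them, time stands still between calls to the robot, and variables do not carry over. Pictures are saved under pics/ and viewed, and the job is handed in when it is done.

```bash
mkdir -p pics
python3 - <<'E'
from station import ctrl
import cv2
for n in("side","top"):
    cv2.imwrite(f"pics/{n}0.png",ctrl.capture(n)[:,:,::-1])
    m=ctrl.camera_model(n);print(n,m)
print(ctrl.state())
E
```

```text
side {'fx': 587.8319846536629, 'fy': 587.8319846536629, 'cx': 317.74830344948214, 'cy': 234.67172403670014, 'k1': -0.17567074937078436, 'R': array([[ 0.99663734, -0.08162399, -0.00717958],
       [-0.05578227, -0.61169667, -0.78912326],
       [ 0.06001967,  0.7868702 , -0.61419291]]), 't': array([-0.4521119 ,  0.04819385,  1.35650294])}
top {'fx': 523.0963901419555, 'fy': 523.0963901419555, 'cx': 328.52760594239203, 'cy': 246.28408432455205, 'k1': -0.12078649960382207, 'R': array([[-0.0137704 , -0.99968523,  0.02097183],
       [-0.9953819 ,  0.01171236, -0.09527691],
       [ 0.09500129, -0.02218698, -0.99522987]]), 't': array([-0.0806291 ,  0.44799528,  1.19670031])}
{'time': 0.1, 'qpos': array([1.11297978e+00, 8.73838252e-02, 1.75208641e-01, 1.65978775e+00,
       2.84520848e-05, 1.57080344e+00]), 'joint_vel': array([-5.94927922e-04, -8.92153618e-04,  1.52442344e-03,  1.29136090e-04,
       -3.00986008e-05,  5.81750347e-04]), 'joint_torque': array([-1.66116279e-04, -5.21562159e+01,  4.65651834e+01,  1.60616072e-02,
        2.20811989e-05, -1.29921733e-05]), 'ee_pos': array([0.24299759, 0.49318188, 0.23066321]), 'tool_rot': array([-1.46213058e-04,  2.26917846e-01,  9.73913729e-01, -5.64860921e-04]), 'ft_force': array([-0.20316293, -0.19016695, -0.8680016 ]), 'ft_torque': array([-0.00734791,  0.00766676,  0.01410079]), 'finger_gap': 0.08581360683018426}
```

View pics/side0.png

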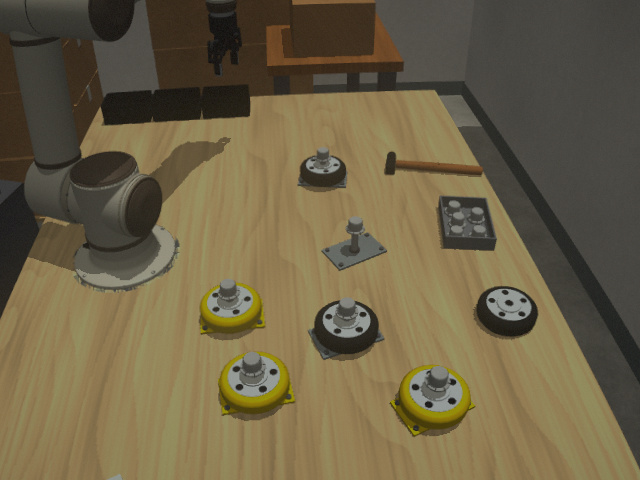

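View pics/top0.png

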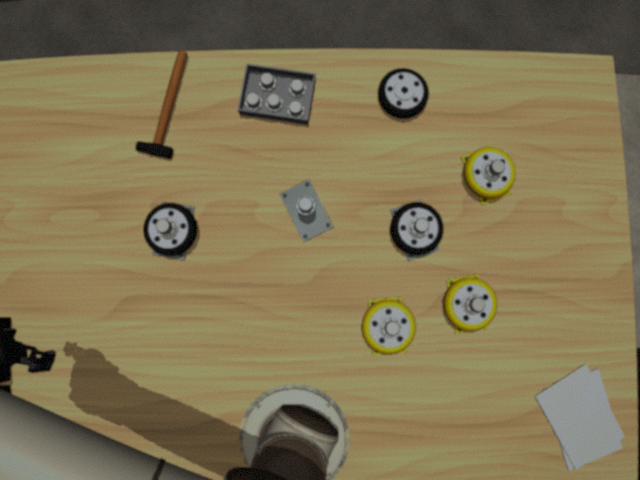

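The side view shows black-tyre wheels with caps near (322,152) and (347,304), and the bare axle at (355,222). In the top view these are at (165,227), (421,226) and (306,205). I'll zoom in on the cap tops.

Run:
```python
import cv2,numpy as np
def crop(n,u,v,r=20):
    im=cv2.imread(f"pics/{n}0.png")[v-r:v+r,u-r:u+r]
    return cv2.resize(im,(390,290 if 0 else 390),interpolation=cv2.INTER_CUBIC)[:290*2]
a=np.hstack([crop("side",322,158),crop("side",347,308)])
b=np.hstack([crop("top",165,227),crop("top",421,226)])
cv2.imwrite("pics/zs.png",a);cv2.imwrite("pics/zt.png",b)
```

```text
(no output)
```

View pics/zs.png

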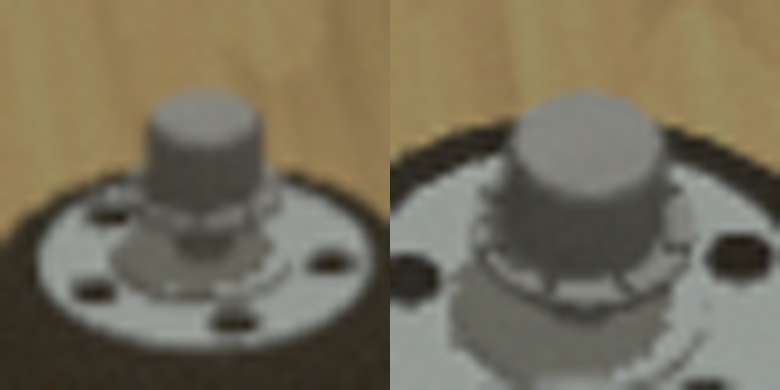

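View pics/zt.png

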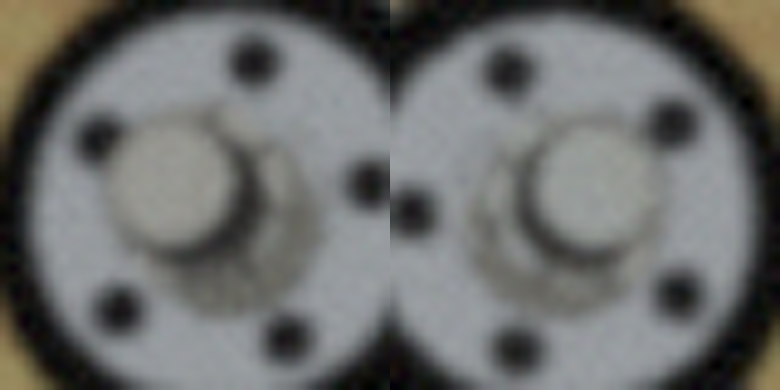

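```bash
cat > h.py <<'E'
from station import ctrl
import numpy as np,cv2
def cm(n):
    m=ctrl.camera_model(n);return m,np.array([[m['fx'],0,m['cx']],[0,m['fy'],m['cy']],[0,0,1]]),np.array([m['k1'],0,0,0,0])
def norm(n,uv):
    m,K,d=cm(n);return cv2.undistortPoints(np.array([[uv]],float),K,d)[0,0]
def tri(s,t):
    P=[np.c_[ctrl.camera_model(n)['R'],ctrl.camera_model(n)['t']] for n in("side","top")]
    X=cv2.triangulatePoints(P[0],P[1],norm("side",s),norm("top",t))[:,0];return X[:3]/X[3]
def proj(n,X):
    m,K,d=cm(n);return cv2.projectPoints(np.array([X],float),cv2.Rodrigues(m['R'])[0],m['t'],K,d)[0][0,0]
def onz(n,uv,z):
    m,K,d=cm(n);r=m['R'].T@np.r_[norm(n,uv),1];c=-m['R'].T@m['t'];return c+r*(z-c[2])/r[2]
E
python3 - <<'E'
from h import *
for s,t in [((322.6,149.6),(162.2,225.8)),((347,302.4),(421.9,225)),((355,219),(306,205))]:
    X=tri(s,t);print(X,proj("side",X)-s,proj("top",X)-t,onz("top",t,.0915),onz("side",s,.0915))
s=ctrl.state()
from scipy.spatial.transform import Rotation as R
q=s['tool_rot'];print(R.from_quat(q[[1,2,3,0]]).as_matrix().round(4))
E
```

```text
[0.49030299 0.28341244 0.0924242 ] [-0.04270637  0.0066872 ] [ 8.54261553e-05 -5.16583532e-02] [0.49031604 0.28368746 0.0915    ] [0.49056013 0.28505614 0.0915    ]
[ 0.4852632  -0.29279012  0.09293338] [-0.02570911  0.00411052] [-6.92784173e-05 -2.19572516e-02] [ 0.48540735 -0.29308162  0.0915    ] [ 0.48552231 -0.29133728  0.0915    ]
[ 0.53312653 -0.03628221  0.0952791 ] [-0.46990999  0.0840602 ] [ 0.00775512 -0.47927419] [ 0.53272046 -0.03617922  0.0915    ] [ 0.53499967 -0.0309842   0.0915    ]
[[-8.97e-01  4.42e-01 -5.00e-04]
 [ 4.42e-01  8.97e-01 -1.00e-03]
 [ 0.00e+00 -1.20e-03 -1.00e+00]]
```

```bash
python3 -m handwheel '[{"translation":[-0.033,-0.008,0],"turn":[0,0,0],"jaw":0},{"translation":[-0.066,-0.016,0],"turn":[0,0,0],"jaw":0},{"translation":[-0.099,-0.025,0],"turn":[0,0,0],"jaw":0},{"translation":[-0.132,-0.033,0],"turn":[0,0,0],"jaw":0},{"translation":[-0.165,-0.041,0],"turn":[0,0,0],"jaw":0},{"translation":[-0.198,-0.05,0],"turn":[0,0,0],"jaw":0},{"translation":[-0.231,-0.058,0],"turn":[0,0,0],"jaw":0},{"translation":[-0.264,-0.066,0.02],"turn":[0,0,0],"jaw":0},{"translation":[-0.297,-0.074,0.04],"turn":[0,0,0],"jaw":0},{"translation":[-0.3145,-0.079,0.06],"turn":[0,0,0],"jaw":0}]'
python3 - <<'E'
from h import *
s=ctrl.state();print(s['qpos'],s['ee_pos'],s['ft_force'],s['tool_rot'],s['finger_gap'])
cv2.imwrite("pics/s1.png",ctrl.capture("side")[:,:,::-1])
E
```

```text
time: 0.93
ee_pos: [0.4924, 0.281, 0.1697]
tool_rot: [0.0, 0.228, 0.974, -0.001]
ft_force: [0.4, -0.0, -0.4]
finger_gap: -0.0
[ 5.19177582e-01  1.13451333e-01  8.54464833e-02  1.54344774e+00
 -1.26209611e-03  9.78822504e-01] [0.49236312 0.28095662 0.16965845] [ 0.3770265  -0.02750222 -0.37290919] [ 1.89370649e-04  2.27804397e-01  9.73706656e-01 -6.85588089e-04] -6.143945867545671e-06
```

View pics/s1.png

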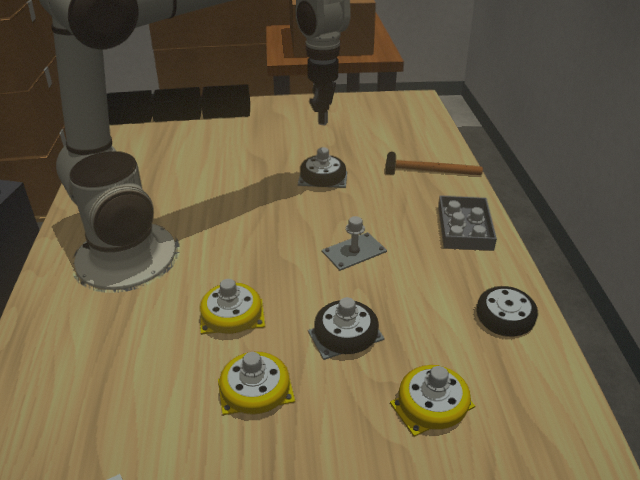

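The shut fingers hang above the far wheel's cap, at about (322,120). Next I centre and descend to just above it.

```bash
python3 -m handwheel '[{"translation":[0.003,0.001,0.015],"turn":[0,0,0],"jaw":0},{"translation":[0.003,0.001,0.03],"turn":[0,0,0],"jaw":0},{"translation":[0.003,0.001,0.045],"turn":[0,0,0],"jaw":0},{"translation":[0.003,0.001,0.055],"turn":[0,0,0],"jaw":0},{"translation":[0.003,0.001,0.062],"turn":[0,0,0],"jaw":0},{"translation":[0.003,0.001,0.068],"turn":[0,0,0],"jaw":0},{"translation":[0.003,0.001,0.07],"turn":[0,0,0],"jaw":0},{"translation":[0.003,0.001,0.071],"turn":[0,0,0],"jaw":0},{"translation":[0.003,0.001,0.071],"turn":[0,0,0],"jaw":0},{"translation":[0.003,0.001,0.071],"turn":[0,0,0],"jaw":0}]'
python3 - <<'E'
from h import *
def z(n,u,v,r=25):
    return cv2.resize(ctrl.capture(n)[v-r:v+r,u-r:u+r,::-1],(390,390),interpolation=cv2.INTER_CUBIC)
cv2.imwrite("pics/s2.png",np.hstack([z("side",322,145),z("top",165,227)]))
E
```

```text
time: 1.82
ee_pos: [0.49, 0.2812, 0.0946]
tool_rot: [-0.001, 0.228, 0.974, -0.003]
ft_force: [0.7, -0.2, 0.0]
finger_gap: -0.0002
```

View pics/s2.png

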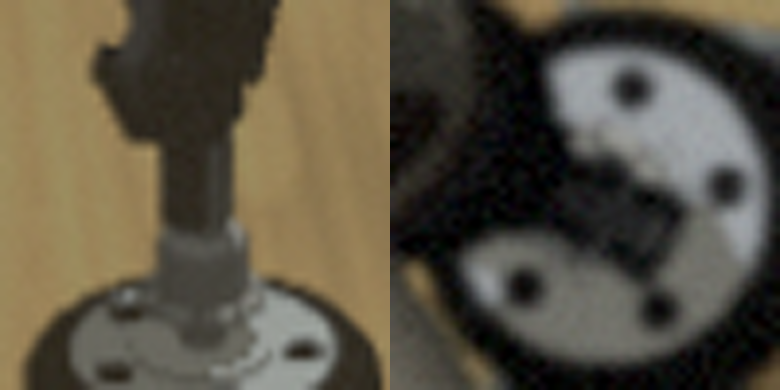

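The fingertips are over the dome with no contact yet. Now I press slowly.

```bash
python3 -m handwheel '[{"translation":[0.001,0.002,0.0],"turn":[0,0,0],"jaw":0},{"translation":[0.001,0.002,0.002],"turn":[0,0,0],"jaw":0},{"translation":[0.001,0.002,0.004],"turn":[0,0,0],"jaw":0},{"translation":[0.001,0.002,0.006],"turn":[0,0,0],"jaw":0},{"translation":[0.001,0.002,0.008],"turn":[0,0,0],"jaw":0},{"translation":[0.001,0.002,0.01],"turn":[0,0,0],"jaw":0},{"translation":[0.001,0.002,0.012],"turn":[0,0,0],"jaw":0},{"translation":[0.001,0.002,0.014],"turn":[0,0,0],"jaw":0},{"translation":[0.001,0.002,0.015],"turn":[0,0,0],"jaw":0},{"translation":[0.001,0.002,0.016],"turn":[0,0,0],"jaw":0}]'
```

```text
time: 2.75
ee_pos: [0.4903, 0.2838, 0.0797]
tool_rot: [-0.001, 0.228, 0.974, -0.002]
ft_force: [-1.4, -0.1, 9.1]
finger_gap: 0.0
```

```bash
python3 -m handwheel '[{"translation":[0,0,0.001],"turn":[0,0,0],"jaw":0},{"translation":[0,0,0.002],"turn":[0,0,0],"jaw":0},{"translation":[0,0,0.003],"turn":[0,0,0],"jaw":0},{"translation":[0,0,0.0035],"turn":[0,0,0],"jaw":0},{"translation":[0,0,0.004],"turn":[0,0,0],"jaw":0},{"translation":[0,0,0.004],"turn":[0,0,0],"jaw":0},{"translation":[0,0,0.0045],"turn":[0,0,0],"jaw":0},{"translation":[0,0,0.0045],"turn":[0,0,0],"jaw":0},{"translation":[0,0,0.0045],"turn":[0,0,0],"jaw":0},{"translation":[0,0,0.0045],"turn":[0,0,0],"jaw":0}]'
```

```text
time: 3.58
ee_pos: [0.4904, 0.2839, 0.0761]
tool_rot: [-0.0, 0.228, 0.974, -0.001]
ft_force: [-2.0, -1.4, 8.3]
finger_gap: 0.0002
```

```bash
python3 -m handwheel '[{"translation":[0,0,0.0005],"turn":[0,0,0],"jaw":0},{"translation":[0,0,0.0005],"turn":[0,0,0],"jaw":0},{"translation":[0,0,0.001],"turn":[0,0,0],"jaw":0},{"translation":[0,0,0.001],"turn":[0,0,0],"jaw":0},{"translation":[0,0,0.001],"turn":[0,0,0],"jaw":0},{"translation":[0,0,0.0015],"turn":[0,0,0],"jaw":0},{"translation":[0,0,0.0015],"turn":[0,0,0],"jaw":0},{"translation":[0,0,0.0015],"turn":[0,0,0],"jaw":0},{"translation":[0,0,0.0015],"turn":[0,0,0],"jaw":0},{"translation":[0,0,0.0015],"turn":[0,0,0],"jaw":0}]'
```

```text
time: 4.42
ee_pos: [0.4904, 0.2839, 0.076]
tool_rot: [0.0, 0.228, 0.974, -0.001]
ft_force: [-3.8, -2.6, 12.4]
finger_gap: -0.0001
```

```bash
python3 -m handwheel '[{"translation":[0,0,0.0015],"turn":[0,0,0],"jaw":0},{"translation":[0,0,0.002],"turn":[0,0,0],"jaw":0},{"translation":[0,0,0.0025],"turn":[0,0,0],"jaw":0},{"translation":[0,0,0.003],"turn":[0,0,0],"jaw":0},{"translation":[0,0,0.0035],"turn":[0,0,0],"jaw":0},{"translation":[0,0,0.0035],"turn":[0,0,0],"jaw":0},{"translation":[0,0,0.0035],"turn":[0,0,0],"jaw":0},{"translation":[0,0,0.0035],"turn":[0,0,0],"jaw":0},{"translation":[0,0,0.0035],"turn":[0,0,0],"jaw":0},{"translation":[0,0,0.0035],"turn":[0,0,0],"jaw":0}]'
```

```text
time: 5.25
ee_pos: [0.4906, 0.284, 0.0759]
tool_rot: [0.001, 0.228, 0.974, -0.0]
ft_force: [-9.2, -5.6, 26.3]
finger_gap: -0.0002
```

It stopped dead at 0.0759 m with 26 N, so cap A is home. Now I lift and travel towards the near wheel.

```bash
python3 -m handwheel '[{"translation":[0,0,-0.03],"turn":[0,0,0],"jaw":0},{"translation":[0,0,-0.065],"turn":[0,0,0],"jaw":0},{"translation":[0,0,-0.1],"turn":[0,0,0],"jaw":0},{"translation":[-0.01,-0.02,-0.12],"turn":[0,0,0],"jaw":0},{"translation":[-0.024,-0.05,-0.12],"turn":[0,0,0],"jaw":0},{"translation":[-0.038,-0.08,-0.12],"turn":[0,0,0],"jaw":0},{"translation":[-0.053,-0.11,-0.12],"turn":[0,0,0],"jaw":0},{"translation":[-0.067,-0.14,-0.12],"turn":[0,0,0],"jaw":0},{"translation":[-0.082,-0.17,-0.12],"turn":[0,0,0],"jaw":0},{"translation":[-0.096,-0.2,-0.12],"turn":[0,0,0],"jaw":0}]'
python3 - <<'E'
from h import *
s=ctrl.state();print(s['qpos'])
d=np.array([.4853,-.2928,.2])-s['ee_pos']
from scipy.spatial.transform import Rotation as R
print(R.from_quat(s['tool_rot'][[1,2,3,0]]).inv().apply(d))
E
```

```text
time: 6.08
ee_pos: [0.4872, 0.0608, 0.1958]
tool_rot: [0.001, 0.228, 0.974, -0.0]
ft_force: [1.4, -0.2, 0.1]
finger_gap: -0.0001
[ 1.24738688e-01 -6.62941068e-02 -4.73848139e-02  1.58792468e+00
 -9.52632305e-04  5.85151672e-01]
[-0.15544244 -0.31762523 -0.00396654]
```

```bash
python3 -m handwheel '[{"translation":[-0.016,-0.032,0],"turn":[0,0,0],"jaw":0},{"translation":[-0.032,-0.065,0],"turn":[0,0,0],"jaw":0},{"translation":[-0.048,-0.098,0],"turn":[0,0,0],"jaw":0},{"translation":[-0.064,-0.131,0],"turn":[0,0,0],"jaw":0},{"translation":[-0.08,-0.164,0],"turn":[0,0,0],"jaw":0},{"translation":[-0.096,-0.197,0],"turn":[0,0,0],"jaw":0},{"translation":[-0.112,-0.23,0],"turn":[0,0,0],"jaw":0},{"translation":[-0.128,-0.263,0],"turn":[0,0,0],"jaw":0},{"translation":[-0.144,-0.296,0],"turn":[0,0,0],"jaw":0},{"translation":[-0.1555,-0.3175,0],"turn":[0,0,0],"jaw":0}]'
python3 - <<'E'
from h import *
s=ctrl.state();print(s['qpos'])
d=np.array([.4853,-.2928,.098])-s['ee_pos']
from scipy.spatial.transform import Rotation as R
print(R.from_quat(s['tool_rot'][[1,2,3,0]]).inv().apply(d))
def z(n,u,v,r=25):
    return cv2.resize(ctrl.capture(n)[v-r:v+r,u-r:u+r,::-1],(390,390),interpolation=cv2.INTER_CUBIC)
cv2.imwrite("pics/s3.png",np.hstack([z("side",322,158),z("top",165,227)]))
E
```

```text
time: 6.92
ee_pos: [0.4848, -0.2957, 0.1954]
tool_rot: [0.001, 0.229, 0.973, -0.0]
ft_force: [0.8, 0.4, 0.8]
finger_gap: -0.0
[-5.47658854e-01  1.17441354e-01  1.39506824e-01  1.59098794e+00
 -8.02180741e-05 -8.56767706e-02]
[0.00106748 0.00284649 0.09744233]
```

View pics/s3.png

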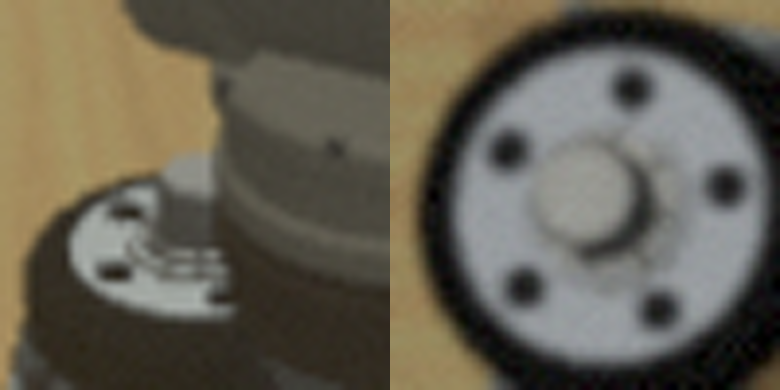

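Cap A's brim now appears to rest on the hub; the shadow gap is gone. Next I descend over cap B.

```bash
python3 -m handwheel '[{"translation":[0.001,0.003,0.02],"turn":[0,0,0],"jaw":0},{"translation":[0.001,0.003,0.04],"turn":[0,0,0],"jaw":0},{"translation":[0.001,0.003,0.06],"turn":[0,0,0],"jaw":0},{"translation":[0.001,0.003,0.075],"turn":[0,0,0],"jaw":0},{"translation":[0.001,0.003,0.085],"turn":[0,0,0],"jaw":0},{"translation":[0.001,0.003,0.09],"turn":[0,0,0],"jaw":0},{"translation":[0.001,0.003,0.093],"turn":[0,0,0],"jaw":0},{"translation":[0.001,0.003,0.095],"turn":[0,0,0],"jaw":0},{"translation":[0.001,0.003,0.096],"turn":[0,0,0],"jaw":0},{"translation":[0.001,0.003,0.096],"turn":[0,0,0],"jaw":0}]'
python3 - <<'E'
from h import *
def z(n,u,v,r=25):
    return cv2.resize(ctrl.capture(n)[v-r:v+r,u-r:u+r,::-1],(390,390),interpolation=cv2.INTER_CUBIC)
cv2.imwrite("pics/s4.png",np.hstack([z("side",347,300),z("top",421,226)]))
E
```

```text
time: 7.85
ee_pos: [0.4858, -0.2931, 0.0995]
tool_rot: [0.001, 0.23, 0.973, -0.0]
ft_force: [-0.2, 0.5, 0.8]
finger_gap: -0.0
```

View pics/s4.png

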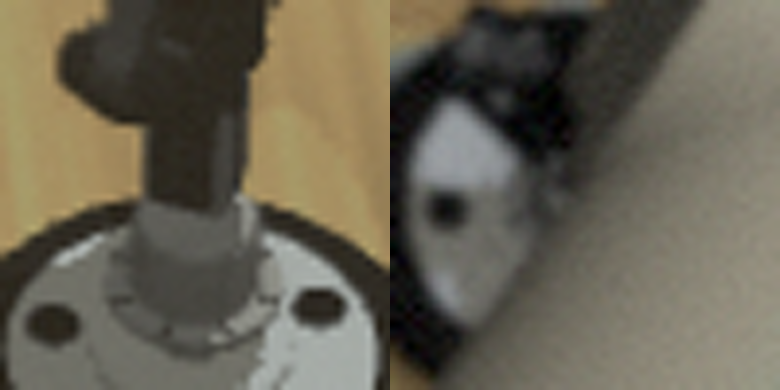

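The fingertips are centred over cap B. I press from 0.0995 m.

```bash
python3 -m handwheel '[{"translation":[0,0,0.003],"turn":[0,0,0],"jaw":0},{"translation":[0,0,0.006],"turn":[0,0,0],"jaw":0},{"translation":[0,0,0.008],"turn":[0,0,0],"jaw":0},{"translation":[0,0,0.01],"turn":[0,0,0],"jaw":0},{"translation":[0,0,0.012],"turn":[0,0,0],"jaw":0},{"translation":[0,0,0.014],"turn":[0,0,0],"jaw":0},{"translation":[0,0,0.016],"turn":[0,0,0],"jaw":0},{"translation":[0,0,0.018],"turn":[0,0,0],"jaw":0},{"translation":[0,0,0.019],"turn":[0,0,0],"jaw":0},{"translation":[0,0,0.02],"turn":[0,0,0],"jaw":0}]'
```

```text
time: 8.78
ee_pos: [0.486, -0.2933, 0.0805]
tool_rot: [0.002, 0.23, 0.973, -0.001]
ft_force: [-1.9, 1.3, 7.9]
finger_gap: 0.0
```

```bash
python3 -m handwheel '[{"translation":[0,0,0.001],"turn":[0,0,0],"jaw":0},{"translation":[0,0,0.002],"turn":[0,0,0],"jaw":0},{"translation":[0,0,0.003],"turn":[0,0,0],"jaw":0},{"translation":[0,0,0.0035],"turn":[0,0,0],"jaw":0},{"translation":[0,0,0.004],"turn":[0,0,0],"jaw":0},{"translation":[0,0,0.004],"turn":[0,0,0],"jaw":0},{"translation":[0,0,0.0045],"turn":[0,0,0],"jaw":0},{"translation":[0,0,0.0045],"turn":[0,0,0],"jaw":0},{"translation":[0,0,0.0045],"turn":[0,0,0],"jaw":0},{"translation":[0,0,0.0045],"turn":[0,0,0],"jaw":0}]'
```

```text
time: 9.62
ee_pos: [0.486, -0.2933, 0.0768]
tool_rot: [0.002, 0.23, 0.973, -0.001]
ft_force: [-2.5, 2.0, 9.2]
finger_gap: 0.0001
```

```bash
python3 -m handwheel '[{"translation":[0,0,0.0005],"turn":[0,0,0],"jaw":0},{"translation":[0,0,0.001],"turn":[0,0,0],"jaw":0},{"translation":[0,0,0.0015],"turn":[0,0,0],"jaw":0},{"translation":[0,0,0.002],"turn":[0,0,0],"jaw":0},{"translation":[0,0,0.0025],"turn":[0,0,0],"jaw":0},{"translation":[0,0,0.0025],"turn":[0,0,0],"jaw":0},{"translation":[0,0,0.003],"turn":[0,0,0],"jaw":0},{"translation":[0,0,0.003],"turn":[0,0,0],"jaw":0},{"translation":[0,0,0.003],"turn":[0,0,0],"jaw":0},{"translation":[0,0,0.003],"turn":[0,0,0],"jaw":0}]'
```

```text
time: 10.45
ee_pos: [0.4861, -0.2934, 0.076]
tool_rot: [0.003, 0.23, 0.973, -0.001]
ft_force: [-6.5, 4.9, 18.7]
finger_gap: -0.0
```

```bash
python3 -m handwheel '[{"translation":[0,0,0.0015],"turn":[0,0,0],"jaw":0},{"translation":[0,0,0.002],"turn":[0,0,0],"jaw":0},{"translation":[0,0,0.0025],"turn":[0,0,0],"jaw":0},{"translation":[0,0,0.003],"turn":[0,0,0],"jaw":0},{"translation":[0,0,0.0035],"turn":[0,0,0],"jaw":0},{"translation":[0,0,0.0035],"turn":[0,0,0],"jaw":0},{"translation":[0,0,0.0035],"turn":[0,0,0],"jaw":0},{"translation":[0,0,0.0035],"turn":[0,0,0],"jaw":0},{"translation":[0,0,0.0035],"turn":[0,0,0],"jaw":0},{"translation":[0,0,0.0035],"turn":[0,0,0],"jaw":0}]'
```

```text
time: 11.28
ee_pos: [0.4862, -0.2934, 0.0759]
tool_rot: [0.004, 0.23, 0.973, -0.001]
ft_force: [-9.0, 6.1, 28.0]
finger_gap: -0.0002
```

```bash
python3 -m handwheel '[{"translation":[0,0,-0.02],"turn":[0,0,0],"jaw":0},{"translation":[0,0,-0.05],"turn":[0,0,0],"jaw":0},{"translation":[0,0,-0.08],"turn":[0,0,0],"jaw":0},{"translation":[0,0,-0.11],"turn":[0,0,0],"jaw":0},{"translation":[0.02,-0.01,-0.14],"turn":[0,0,0],"jaw":0},{"translation":[0.045,-0.022,-0.16],"turn":[0,0,0],"jaw":0},{"translation":[0.07,-0.035,-0.18],"turn":[0,0,0],"jaw":0},{"translation":[0.09,-0.045,-0.2],"turn":[0,0,0],"jaw":0},{"translation":[0.11,-0.055,-0.2],"turn":[0,0,0],"jaw":0},{"translation":[0.12,-0.06,-0.2],"turn":[0,0,0],"jaw":0}]'
python3 - <<'E'
from h import *
S=ctrl.capture("side")[:,:,::-1];T=ctrl.capture("top")[:,:,::-1]
cv2.imwrite("pics/s5.png",S)
def z(I,u,v,r=25): return cv2.resize(I[v-r:v+r,u-r:u+r],(260,260),interpolation=cv2.INTER_CUBIC)
cv2.imwrite("pics/s6.png",np.vstack([np.hstack([z(I,*p) for p in P]) for I,P in((S,[(322,158),(347,308),(355,230)]),(T,[(165,227),(421,226),(306,205)]))]))
for X in ([.4903,.2834,.076],[.4853,-.2928,.076]): print(proj("side",X))
E
```

```text
time: 12.12
ee_pos: [0.3491, -0.2927, 0.2763]
tool_rot: [0.005, 0.23, 0.973, -0.002]
ft_force: [-0.3, 0.2, -0.7]
finger_gap: -0.0
[322.57194795 154.980475  ]
[346.770928   308.80282252]
```

View pics/s5.png

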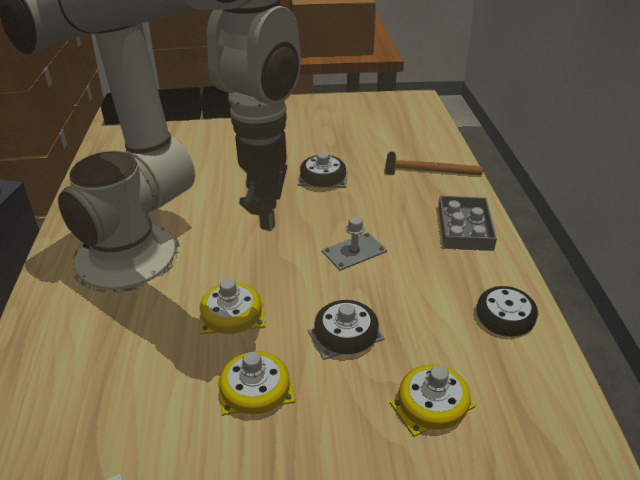

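View pics/s6.png

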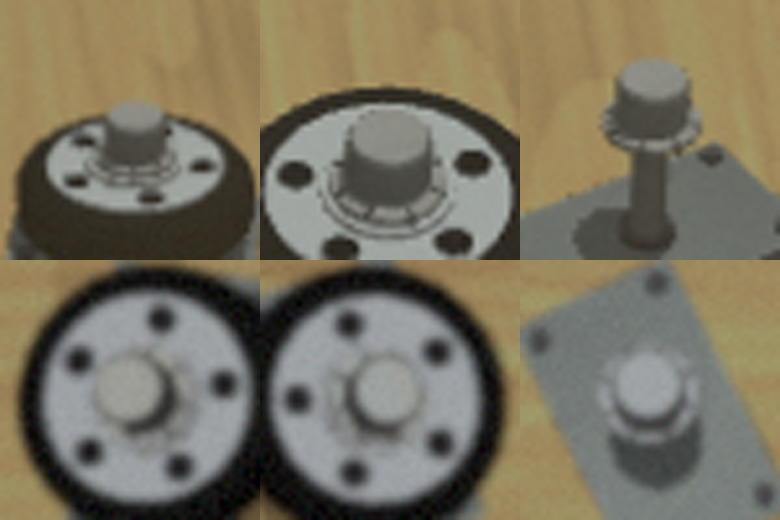

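Both caps now show their tops at about (322.5,155) and (347,309), matching the predicted home positions. The bare-axle cap, at (355,222), is unmoved.

```bash
python3 -c "
from station import ctrl
print(ctrl.hand_in())"
```

```text
the job is handed in; nothing more can be done
None
```

I pressed both wheel caps home with the shut fingertips, the far one first and then the near one, and handed the job in at about 12.2 s of the 32 s.

- **Pressing:** each cap slid at about 8–9 N, then stopped dead with the TCP at 0.0759 m (home is 0.076 m). The vertical push at the end was 26 N on the far cap and 28 N on the near one.
- **Last pictures:** both brims sit on their hubs, and both dome tops lie within about a pixel of where they should be at 76 mm. The bare-axle cap and the yellow look-alikes look untouched, and the gripper was clear of everything.
- **Failed or disagreeing checks:** none.

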